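# Hold the curing box's lid open for its gas strut

## Robot

A 6-joint arm with a two-finger parallel gripper is mounted at the origin on a cart in front of the work surface, level with it; the furniture and walls round the work are solid. World frame = base frame: x ahead of the robot, y to its left, z up, the work surface at z = 0. Lengths are in m, angles in rad, forces in N, time in s.
With the tool pointing down it reaches from about 0.325 to 0.775 m from the base axis. Payload 5.5 kg.
Tool frame: the origin (TCP) lies at the very end of the fingers, on their centre line; the grasp point (between the pads) lies 19 mm behind it; z points along the fingers, y is the line along which they close (so a half turn about z gives the same grasp; the last joint's range is limited). The gripper opens to 85 mm and grips with 20 to 120 N. Pads are 22 mm wide; open, the fingers measure 114 mm over their backs; the gripper's body (76 mm by 85 mm) begins 54 mm behind the grasp point. The pads swing forward as they close: fully open they stand 13 mm farther back than shut.
Start: joints at [1.116, 0.091, 1.231, -0, 1.82, -0.057], TCP at [0.232, 0.553, 0.231] pointing down, gripper open.
Joint ranges: [-2.87, 2.87], [-0.86, 2.18], [0.17, 2.46], [-1.51, 4.65], [0.06, 2.69], [-2.65, 2.65]. Speed limits (rad/s): [2.57, 2.57, 3.01, 3.14, 3.14, 3.14].

## Interface

Orientations are given as [roll, pitch, yaw] about the fixed x, y, z axes, in that order (R = Rz(yaw) Ry(pitch) Rx(roll)).
In Python, from cell import env gives the robot as it stands.
- The arm moves only by the tool apply_moves, never from a script. Its argument "deltas" is a list of rows, each a list of 3 entries, a list of its own where there are three numbers: the finger opening in mm, from 0 to 85.4, then the shift along the tool's x, y, z normalised to -1 to 1, where 1 is 0.025 m, then the turn about the tool's z normalised to -1 to 1, where 1 is 6 degrees. In form: [[claw, [tx, ty, tz], turn], ...]. A call has 1 to 5 rows; each row shifts and turns the commanded pose from where the row before left it, along the tool's axes as they then stand; what a row does not reach is not made up. A row lasts 1/10 s, in which the tool goes at most 50 mm and 8.59 degrees, less where a joint would pass 70% of its speed; a pose out of reach is approached as far as the arm can. A call with a number of a shift or a turn outside -1 to 1 is refused whole. A call with a gripper value outside its range is refused whole. The fingers move at their own pace and stop on an object; "squeeze" is the grip in N (left out, the last holds). Time passes only in rows, so rows that do not move let the fingers close. It gives the time, the measured TCP pose, the force, the opening and the grip force at its end, in the units of the state.
- env.get_obs(): the state, without advancing time (a new reading comes with each control period).
- env.read_camera(name): name is "side" or "top"; returns the picture (480x640x3 uint8, blue, green, red); there is no depth.
- env.get_calibration(name): a dict with "intrinsics" (3x3 intrinsics, pixels), "extrinsics" (4x4, takes a point from world to camera coordinates). Camera axes: x right, y down, z forward; pixel columns grow to the right and rows downward; lengths in m; the calibration is good to about 2 mm. A picture is of the moment at which its call begins. get_calibration takes no time and is no camera call.
- env.finish_job(): hands the job in; it is judged then, once.
The state is a dict: "t": time; "joints": joint angles; "joint_velocities": joint speeds; "joint_torque": joint torques, N m; "tcp_pos": TCP position; "orientation": TCP orientation; "ft_force": force on the tool from outside, world axes, zero at the start; "torque": the same for the moment, N m; "width": opening from 0.0 (shut) to 1.0 (fully open); "finger_force": force on a finger pad.
Only numpy, scipy, OpenCV 4.12 (cv2) and the standard library are available. Lean on these libraries where they do the work, as an engineer would, in place of code of your own. Each camera call takes 0.05 s, during which the arm holds its last target. There are 200 camera calls.

## Task

The gas strut of the lens curing box has been taken off, so its lid falls shut by itself. Press the green release plunger on the box's front ledge all the way down so that the catch lets go of the lid and let the plunger come up again, then raise the lid by its bar handle and hold it open at 60 degrees from shut, the angle at which a colleague can clip the strut back on. Finish while you still hold the lid there, steady and without ever letting it drop, and leave the strut, the lenses and the other things where they lie.

Things in the scene. Friction and masses are not known exactly. Their poses are not given: they have to be found in the camera images.
- curing_box: lens curing box, light grey, fixed; 220 deep, 250 wide, 122 mm high with the lid shut. Origin: under its middle, on the worktop, 115 mm behind its front face; x points to its back (hinge), y to its left, z up. Its front ledge (top 72 mm up, 49 mm deep) carries the plunger; behind is the chamber (floor 45 mm up, rim 100 mm up, two lenses in it) under the lid
- lid_hinge (a joint): angle of the lid from shut, rad: 0 shut, grows as the front edge rises, stop at 1.4. A spring in the hinge floats the unlatched lid at about 0.17 (0.11 to 0.24, that is 6 to 14 degrees); above that its weight and the spring pull it shut, with about 2.3 N at the bar handle at 60 degrees
- lid_hinge_line (a point): middle of the lid's hinge line, at the back of the box, 85 mm behind the box's origin and 105 mm up; the hinge line runs along the box's y
- lid: dark grey lid with an amber window, 157 mm deep, 250 mm wide, 20 mm thick, with the bar handle on its front edge. Origin: on the hinge line; with the lid shut its axes are those of the box; it turns about y
- lid_bar (a point): middle of the steel bar handle in front of the lid's front edge: round bar 12 mm thick along the box's y, straight over 78 mm, 179 mm from the hinge line and 6 mm above it; 28 mm clear behind it to the lid's edge. With the lid shut it is 111 mm up, 39 mm above the ledge. The round bar can turn between gripping fingers
- plunger (a joint): travel of the release plunger, m: 0 up, 0.008 down at its stop; a spring pushes it up (2 N at the top, 6 N at the stop). It draws back the catch that holds the lid shut; the lid is free from about 5 mm on, pops up a little and stays off the catch when the plunger is let go
- plunger_top (a point): centre of the top of the release plunger: green mushroom head 28 mm across, standing up from the right end of the front ledge, 97 mm above the worktop, 90 mm in front of the box's origin and 92 mm to the right (-y) of it. Pressed straight down
- gas_strut: the lid's gas strut, taken off: black cylinder and steel rod, 150 mm long, 16 mm thick, lying beside the box on its left. Origin: underside, middle; x along it. Leave it alone
- screwdriver: precision screwdriver with a red end, 87 mm long, lying beside the box on its right; y along it. Leave it alone
- spectacles: dark spectacle frame, 135 mm wide (its y), lying on the right, beyond the screwdriver. Leave it alone
- lens_l: round lens blank, 67 mm across, 13 mm thick, in the left nest on the chamber's floor; origin under its centre. Leave it alone
- lens_r: the same in the right nest. Leave it alone

How it is judged:
On the way, in this order (a step that is already met when the one before it is completed fails the run):
1. the release plunger is pressed down to its stop (within 1 mm) (value of joint plunger above 0.007 m), for 0.05 s.
2. the plunger is up again (under 2 mm) and the lid has been raised past 25 degrees with the fingers on it (value of joint plunger below 0.002 m and value of joint lid_hinge above 0.436 rad and contact force between the fingers and lid above 0.5 N), for 0.2 s.
At the end, for the whole second after the job is handed in: The lid stands still (under 0.05 rad/s) at 60 degrees from shut, within 5 degrees (0.960 to 1.134 rad), held by the fingers alone (they press on it with over 0.5 N, and no loose thing props it), and the plunger is up (under 2 mm) (value of joint lid_hinge between 0.96 and 1.134 rad and velocity of joint lid_hinge between -0.05 and 0.05 rad/s and contact force between the fingers and lid above 0.5 N and value of joint plunger below 0.002 m and contact force between each of gas_strut, screwdriver, spectacles, lens_l, lens_r and lid below 0.2 N); the arm keeps its last pose, push and grip.
It fails at once if the lid is let drop (it swings shut faster than 2.5 rad/s) (velocity of joint lid_hinge below -2.5 rad/s).
It fails at once if the gas strut is moved by more than 20 mm (distance of gas_strut from where it was at the start of the episode above 0.02 m).
It fails at once if the screwdriver is moved by more than 20 mm (distance of screwdriver from where it was at the start of the episode above 0.02 m).
It fails at once if the spectacle frame is moved by more than 20 mm (distance of spectacles from where it was at the start of the episode above 0.02 m).
It fails at once if a lens is moved by more than 20 mm (distance of any of lens_l, lens_r from where it was at the start of the episode above 0.02 m).
It also fails if it takes over 45 s, if anything falls off the work surface, if the arm or the gripper's body presses on something with over 40 N, if the wrist force passes 120 N, or if a joint passes its speed limit or range.

## Working session

There is one attempt and no reset: what is moved stays moved. The work goes in short steps, Python scripts to look and compute and a tool call to move; the robot and the scene stay as the last step left them, time stands still between calls to the robot, and variables do not carry over. Pictures are saved under pics/ and viewed, at most 10 in all, crops included, and the job is handed in when it is done.

Besides the shell and the picture viewer there is one more tool, called after ">>>" by a JSON object that holds its "method" and its "body". apply_moves: Moves the arm, as the interface text tells. Scaled input: -1 to 1 covers 0.025 m each way for a shift and 6 degrees each way for a turn. Its arguments: {"type":"object","properties":{"deltas":{"type":"array"},"squeeze":{"type":"number"}},"required":["deltas"]}

```bash
mkdir -p pics; ls; python3 - <<'E'
from cell import env
import cv2,numpy as np
np.set_printoptions(precision=4,suppress=True)
for n in("top","side"):
    cv2.imwrite(f"pics/{n}0.png",env.read_camera(n))
    c=env.get_calibration(n);print(n,c["intrinsics"],c["extrinsics"])
print(env.get_obs())
E
```

```text
pics
top [[506.196    0.     325.6489]
 [  0.     506.196  237.0182]
 [  0.       0.       1.    ]] [[-0.0126 -0.9998 -0.0144  0.0516]
 [-0.9871  0.0147 -0.1596  0.5285]
 [ 0.1598  0.0122 -0.9871  0.893 ]
 [ 0.      0.      0.      1.    ]]
side [[547.6304   0.     312.0804]
 [  0.     547.6304 245.2812]
 [  0.       0.       1.    ]] [[ 0.9191 -0.3938  0.0104 -0.4952]
 [-0.1342 -0.3377 -0.9317  0.1591]
 [ 0.3704  0.8549 -0.3632  1.0057]
 [ 0.      0.      0.      1.    ]]
{'t': 0.1, 'joints': array([ 1.1163,  0.0918,  1.2318,  0.    ,  1.8198, -0.0567]), 'joint_velocities': array([ 0.0008, -0.002 , -0.0009, -0.0003, -0.0002, -0.0012]), 'joint_torque': array([  0.0021, -46.0214, -41.922 ,  -0.    ,   0.0105,  -0.    ]), 'tcp_pos': array([0.2323, 0.5529, 0.2302]), 'orientation': array([-3.1398, -0.0001,  2.7438]), 'ft_force': array([ 0.2276, -0.4344, -0.4743]), 'torque': array([ 0.0374, -0.0007,  0.0474]), 'finger_force': 0.0, 'width': 0.9992203648513209}
```

View pics/top0.png

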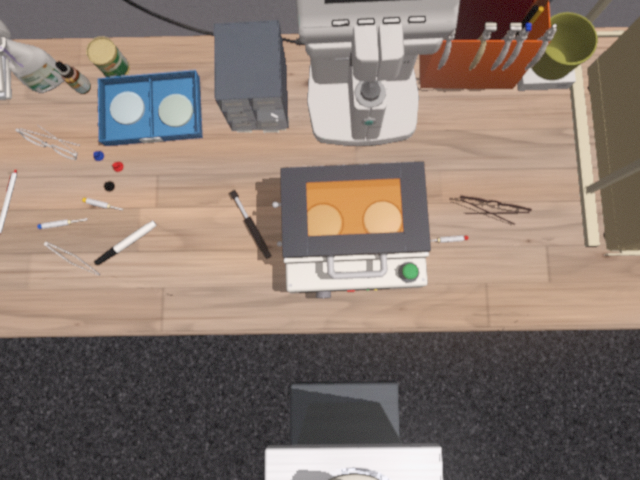

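View pics/side0.png

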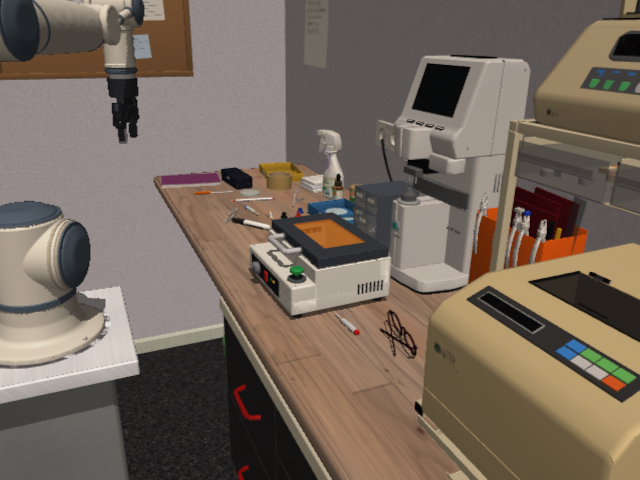

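The top view shows the box with its green plunger at about (409,271), the bar handle along (330–385,265) and the lid's front edge at row ~255. The screwdriver is at (452,239) and the strut at (250,225). In the side view the plunger is at about (296,272).

```bash
cat > h.py <<'E'
from cell import env
import cv2,numpy as np
np.set_printoptions(precision=4,suppress=True)
def ray(n,uv):
    c=env.get_calibration(n);K,E=c["intrinsics"],c["extrinsics"];R,t=E[:3,:3],E[:3,3]
    return -R.T@t, R.T@np.linalg.solve(K,[*uv,1])
def plane(n,uv,z):
    o,d=ray(n,uv);return o+d*(z-o[2])/d[2]
def tri(a,b):
    (o,d),(p,e)=ray("top",a),ray("side",b)
    s,t=np.linalg.lstsq(np.c_[d,-e],p-o,rcond=None)[0];q,r=o+s*d,p+t*e
    return (q+r)/2,np.linalg.norm(q-r)
def proj(n,p):
    c=env.get_calibration(n);q=c["intrinsics"]@(c["extrinsics"]@[*p,1])[:3];return q[:2]/q[2]
E
python3 - <<'E'
from h import *
c={}
for n,(x0,y0,x1,y1) in {"top":(390,250,430,290),"side":(280,258,312,286)}.items():
    im=cv2.imread(f"pics/{n}0.png");hs=cv2.cvtColor(im,cv2.COLOR_BGR2HSV)[y0:y1,x0:x1]
    m=cv2.inRange(hs,(45,90,40),(90,255,255));k,l,s,ce=cv2.connectedComponentsWithStats(m)
    i=1+s[1:,4].argmax();c[n]=ce[i]+[x0,y0];print(n,s[i],c[n])
print("plunger top",plane("top",c["top"],.095),"tri",tri(c["top"],c["side"]))
# lid: dark grey + amber area
im=cv2.imread("pics/top0.png")[140:300,260:450];hs=cv2.cvtColor(im,cv2.COLOR_BGR2HSV)
m=((hs[...,2]<95)|((hs[...,1]>160)&(hs[...,2]>150)&(hs[...,0]<25))).astype(np.uint8)*255
m=cv2.morphologyEx(m,cv2.MORPH_OPEN,np.ones((7,7)))
ct=max(cv2.findContours(m,0,2)[0],key=cv2.contourArea)
q=cv2.approxPolyDP(cv2.convexHull(ct),6,True)[:,0]+[260,140];print(q)
r=cv2.minAreaRect(ct);print(r)
P=np.array([plane("top",x,.122)for x in q]);print(P)
z=np.vstack([cv2.resize(cv2.imread("pics/top0.png")[150:300,270:440],None,fx=4,fy=4)]);cv2.imwrite("pics/z.png",z[:600])
E
```

```text
top [ 13  14  15  15 169] [409.7751 270.9231]
side [ 10   8  14  11 108] [296.4259 270.1019]
plunger top [ 0.4594 -0.1004  0.095 ] tri (array([ 0.4606, -0.1015,  0.0896]), np.float64(0.001426638046497864))
[[263 239]
 [260 250]]
((2.5, 104.5), (11.0, 5.0), 90.0)
[[0.5145 0.1494 0.122 ]
 [0.4958 0.1543 0.122 ]]
```

View pics/z.png

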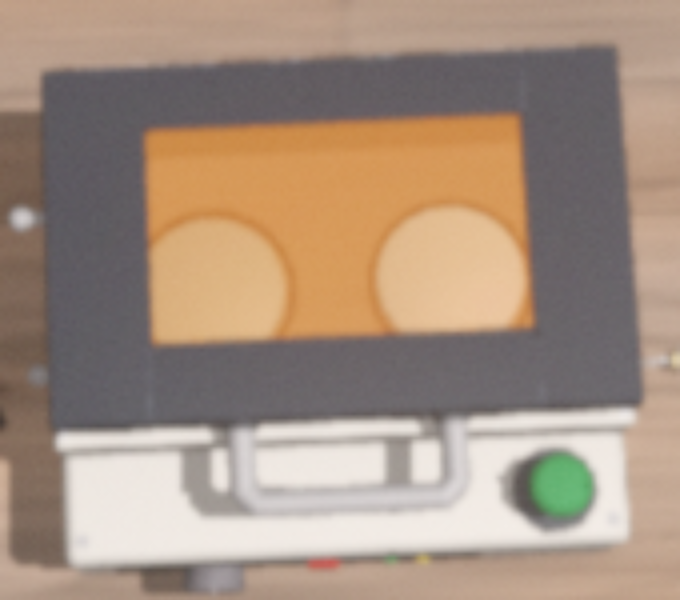

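The crop shows the lid's corners at (42,72), (615,46), (641,405) and (52,428). The bar's centreline runs (260,498)–(445,489) and the plunger is at (560,485). The box is turned slightly.

```bash
python3 - <<'E'
from h import *
f=lambda u,v,z:plane("top",((u+.5)/4-.5+270,(v+.5)/4-.5+150),z)
TL,TR,BR,BL=[f(*p,.122) for p in((42,72),(615,46),(641,405),(52,428))]
print(TL,TR,BR,BL,"w",np.linalg.norm(TL-TR),np.linalg.norm(BL-BR),"d",np.linalg.norm(TL-BL),np.linalg.norm(TR-BR))
for v in(TL-TR,BL-BR):print("yaw",np.degrees(np.arctan2(-v[0],v[1])))
for v in(TL-BL,TR-BR):print("yaw",np.degrees(np.arctan2(v[1],v[0])))
pl=np.array([.4594,-.1004]);b1,b2=f(260,498,.113)[:2],f(445,489,.113)[:2]
v=b1-b2;print("bar",(b1+b2)/2,np.degrees(np.arctan2(-v[0],v[1])))
for y in(-2,-1,0,1,2,3,4,5):
    a=np.radians(y);R=np.array([[np.cos(a),-np.sin(a)],[np.sin(a),np.cos(a)]])
    o=pl-R@[-.09,-.092]
    print(y,o,"bar",o+R@[-.094,0],"hinge",o+R@[.085,0],"frontlid",o+R@[-.072,.125],o+R@[-.072,-.125])
E
```

```text
[0.6392 0.1206 0.122 ] [ 0.6466 -0.1271  0.122 ] [ 0.4902 -0.1312  0.122 ] [0.484  0.1161 0.122 ] w 0.2478470256104792 0.2474266857611062 d 0.15522445070029078 0.15647488019271516
yaw 1.7170494613644072
yaw 1.4277254376916366
yaw 1.656693451194113
yaw 1.502106026506767
bar [ 0.4555 -0.0099] 1.9953936782631767
-2 [ 0.5526 -0.0116] bar [ 0.4586 -0.0083] hinge [ 0.6375 -0.0146] frontlid [0.485  0.1158] [ 0.4762 -0.134 ]
-1 [ 0.551 -0.01 ] bar [ 0.457  -0.0083] hinge [ 0.636  -0.0115] frontlid [0.4812 0.1163] [ 0.4768 -0.1337]
0 [ 0.5494 -0.0084] bar [ 0.4554 -0.0084] hinge [ 0.6344 -0.0084] frontlid [0.4774 0.1166] [ 0.4774 -0.1334]
1 [ 0.5478 -0.0068] bar [ 0.4538 -0.0085] hinge [ 0.6328 -0.0054] frontlid [0.4736 0.1169] [ 0.478  -0.1331]
2 [ 0.5461 -0.0053] bar [ 0.4522 -0.0086] hinge [ 0.6311 -0.0023] frontlid [0.4698 0.1171] [ 0.4785 -0.1328]
3 [ 0.5445 -0.0038] bar [ 0.4506 -0.0087] hinge [0.6293 0.0006] frontlid [0.466  0.1172] [ 0.4791 -0.1324]
4 [ 0.5428 -0.0023] bar [ 0.449  -0.0089] hinge [0.6276 0.0036] frontlid [0.4622 0.1173] [ 0.4797 -0.1321]
5 [ 0.541  -0.0009] bar [ 0.4474 -0.0091] hinge [0.6257 0.0065] frontlid [0.4584 0.1173] [ 0.4802 -0.1317]
```

>>> {"method": "apply_moves", "body": {"deltas": [[0, [0, 0, 0], 1], [0, [0, 0, 0], 1], [0, [0, 0, 0], 1], [0, [0, 0, 0], 1], [0, [0, 0, 0], 1]], "squeeze": 40}}

```text
t: 0.6
tcp_pos: [0.2324, 0.553, 0.2306]
orientation: [-3.141, 0.001, 2.216]
ft_force: [0.7, -0.5, -0.0]
width: 0.143
finger_force: 0.0
```

>>> {"method": "apply_moves", "body": {"deltas": [[0, [0, 0, 0], 1], [0, [0, 0, 0], 1], [0, [0, 0, 0], 1], [0, [0, 0, 0], 1], [0, [0, 0, 0], 1]]}}

```text
t: 1.1
tcp_pos: [0.2324, 0.553, 0.2306]
orientation: [-3.141, 0.001, 1.692]
ft_force: [0.4, -1.2, -0.9]
width: 0.0
finger_force: 0.0
```

>>> {"method": "apply_moves", "body": {"deltas": [[0, [0, 0, 0], 0.92], [0, [-0.94, 0.3, 0], 0], [0, [-0.94, 0.3, 0], 0], [0, [-0.94, 0.3, 0], 0], [0, [-0.94, 0.3, 0], 0]]}}

```text
t: 1.6
tcp_pos: [0.2653, 0.4591, 0.2306]
orientation: [-3.141, 0.001, 1.601]
ft_force: [0.1, 0.5, 0.4]
width: -0.001
finger_force: 0.0
```

>>> {"method": "apply_moves", "body": {"deltas": [[0, [-0.94, 0.3, 0], 0], [0, [-0.94, 0.3, 0], 0], [0, [-0.94, 0.3, 0], 0], [0, [-0.94, 0.3, 0], 0], [0, [-0.94, 0.3, 0], 0]]}}

```text
t: 2.1
tcp_pos: [0.3062, 0.3427, 0.2308]
orientation: [-3.141, 0.001, 1.6]
ft_force: [0.4, -1.0, 0.0]
width: -0.006
finger_force: 0.0
```

>>> {"method": "apply_moves", "body": {"deltas": [[0, [-0.94, 0.3, 0], 0], [0, [-0.94, 0.3, 0], 0], [0, [-0.94, 0.3, 0], 0], [0, [-0.94, 0.3, 0], 0], [0, [-0.94, 0.3, 0], 0]]}}

```text
t: 2.6
tcp_pos: [0.3471, 0.2264, 0.2309]
orientation: [-3.141, 0.0, 1.6]
ft_force: [0.1, -0.4, 0.2]
width: -0.004
finger_force: 0.0
```

>>> {"method": "apply_moves", "body": {"deltas": [[0, [-0.94, 0.3, 0], 0], [0, [-0.94, 0.3, 0], 0], [0, [-0.94, 0.3, 0], 0], [0, [-0.94, 0.3, 0], 0], [0, [-0.94, 0.3, 0], 0]]}}

```text
t: 3.1
tcp_pos: [0.3881, 0.1101, 0.2309]
orientation: [-3.141, 0.0, 1.6]
ft_force: [0.1, 0.8, -0.5]
width: -0.001
finger_force: 0.0
```

>>> {"method": "apply_moves", "body": {"deltas": [[0, [-0.94, 0.3, 0], 0], [0, [-0.94, 0.3, 0], 0], [0, [-0.94, 0.3, 0], 0], [0, [-0.94, 0.3, 0], 0], [0, [-0.94, 0.3, 0], 0]]}}

```text
t: 3.6
tcp_pos: [0.429, -0.0063, 0.2309]
orientation: [-3.141, -0.0, 1.6]
ft_force: [0.7, 1.1, -0.1]
width: -0.0
finger_force: 0.0
```

>>> {"method": "apply_moves", "body": {"deltas": [[0, [-0.955, 0.262, 0], 0], [0, [-0.955, 0.262, 0], 0], [0, [-0.955, 0.262, 0.4], 0], [0, [-0.955, 0.262, 1], 0], [0, [0, 0, 1], 0]]}}

```text
t: 4.1
tcp_pos: [0.4583, -0.1024, 0.1702]
orientation: [3.142, 0.001, 1.597]
ft_force: [0.5, 1.5, -0.4]
width: -0.003
finger_force: 0.0
```

>>> {"method": "apply_moves", "body": {"deltas": [[0, [0, 0, 1], 0], [0, [0, 0, 0.8], 0], [0, [0, 0, 0.3], 0], [0, [0, 0, 0.2], 0], [0, [0, 0, 0], 0]]}}

```text
t: 4.6
tcp_pos: [0.458, -0.0999, 0.1139]
orientation: [-3.142, 0.0, 1.6]
ft_force: [0.1, 0.1, 0.3]
width: 0.004
finger_force: 0.0
```

```bash
python3 - <<'E'
from h import *
t=env.read_camera("top")[220:300,360:460];s=env.read_camera("side")[220:300,250:350]
cv2.imwrite("pics/p1.png",np.hstack([cv2.resize(i,None,fx=4,fy=4) for i in(t,s)]));print(env.get_obs())
E
```

```text
{'t': 4.7, 'joints': array([-0.2874, -0.2607,  1.7685, -0.    ,  1.6321, -0.317 ]), 'joint_velocities': array([ 0.    , -0.0037, -0.0043,  0.0003, -0.0026, -0.0002]), 'joint_torque': array([ -0.0152, -29.7539, -41.048 ,  -0.0012,  -0.0021,  -0.    ]), 'tcp_pos': array([ 0.4585, -0.1001,  0.115 ]), 'orientation': array([3.14  , 0.0006, 1.6004]), 'ft_force': array([-0.4899, -0.3512, -0.2714]), 'torque': array([-0.0029,  0.0227,  0.002 ]), 'finger_force': 0.0, 'width': -0.0018754247130865283}
```

View pics/p1.png

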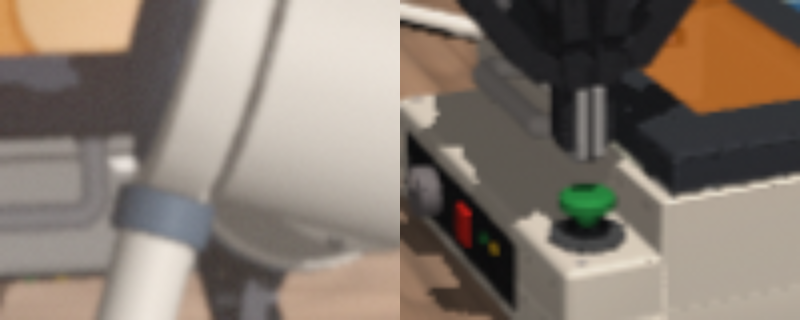

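The fingertips stand right above the plunger, so I can press it.

>>> {"method": "apply_moves", "body": {"deltas": [[0, [0, 0, 0.4], 0], [0, [0, 0, 0.2], 0], [0, [0, 0, 0.15], 0], [0, [0, 0, 0.1], 0], [0, [0, 0, 0], 0]]}}

```text
t: 5.2
tcp_pos: [0.4579, -0.0999, 0.0924]
orientation: [-3.141, -0.0, 1.6]
ft_force: [-0.1, -0.6, 0.8]
width: 0.001
finger_force: 0.3
```

>>> {"method": "apply_moves", "body": {"deltas": [[0, [0, 0, 0.08], 0], [0, [0, 0, 0.08], 0], [0, [0, 0, 0], 0]]}}

```text
t: 5.5
tcp_pos: [0.458, -0.1, 0.089]
orientation: [3.141, 0.0, 1.6]
ft_force: [-2.6, 1.1, 5.4]
width: 0.0
finger_force: 2.8
```

>>> {"method": "apply_moves", "body": {"deltas": [[0, [0, 0, 0.08], 0], [0, [0, 0, 0], 0]]}}

```text
t: 5.7
tcp_pos: [0.4581, -0.1, 0.0887]
orientation: [3.14, 0.0, 1.6]
ft_force: [-6.2, 2.6, 13.1]
width: -0.0
finger_force: 6.5
```

>>> {"method": "apply_moves", "body": {"deltas": [[0, [0, 0, 0.06], 0], [0, [0, 0, 0], 0]]}}

```text
t: 5.9
tcp_pos: [0.4582, -0.1, 0.0885]
orientation: [3.14, 0.001, 1.6]
ft_force: [-9.0, 2.5, 19.9]
width: 0.002
finger_force: 9.8
```

>>> {"method": "apply_moves", "body": {"deltas": [[0, [0, 0, -0.4], 0], [0, [0, 0, -0.8], 0], [28, [0, -0.2, -1], 0], [28, [0, -0.2, -1], 0], [28, [0, 0, -1], 0]]}}

```text
t: 6.4
tcp_pos: [0.4475, -0.1003, 0.1905]
orientation: [-3.141, -0.0, 1.6]
ft_force: [0.3, -0.3, -0.3]
width: 0.327
finger_force: 0.0
```

```bash
python3 - <<'E'
from h import *
t=env.read_camera("top");s=env.read_camera("side");cv2.imwrite("pics/t2.png",t);cv2.imwrite("pics/s2.png",s)
t=t[200:300,300:400];s=s[210:310,230:330]
cv2.imwrite("pics/p2.png",np.hstack([cv2.resize(i,None,fx=4,fy=4) for i in(t,s)]));o=env.get_obs();print(o['tcp_pos'],o['width'],o['ft_force'])
E
```

```text
[ 0.4494 -0.1008  0.1938] 0.32712028914289637 [0.2737 0.4351 0.0441]
```

View pics/p2.png

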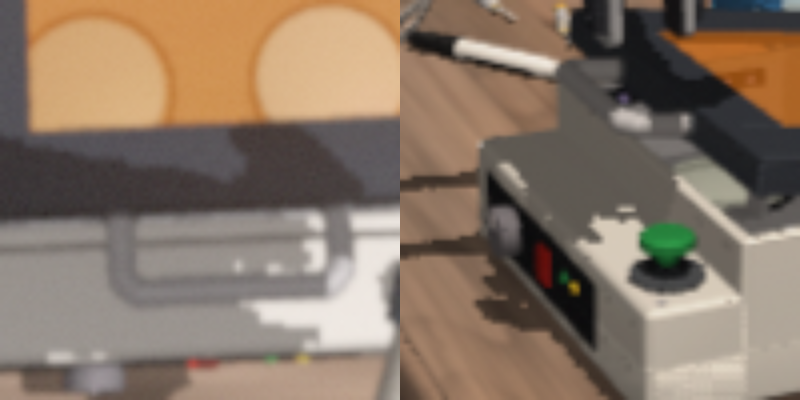

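```bash
python3 - <<'E'
from h import *
print("corner",tri((385,268.6),(287.5,239.3)))
a=np.radians(1.6);ax=np.array([np.cos(a),np.sin(a)]);ay=np.array([-ax[1],ax[0]])
h=np.array([.6333,-.0045])
for th in(0,.08,.11,.14,.17,.2,.24,.3):
    r=-.179*np.cos(th)+.006*np.sin(th);z=.105+.179*np.sin(th)+.006*np.cos(th)
    m=h+ax*r;p=[*m,z];q=[*(m-.041*ay),z]
    rl=-.145*np.cos(th)+.017*np.sin(th);zl=.105+.145*np.sin(th)+.017*np.cos(th)
    c=h+ax*rl-.125*ay
    print(th,np.r_[p],"top",proj("top",p),"corner side",proj("side",q),"top",proj("top",q),"lid corner side",proj("side",[*c,zl]))
E
```

```text
corner (array([ 0.4606, -0.0538,  0.1365]), np.float64(0.0013035649698651224))
0 [ 0.4544 -0.0095  0.111 ] top [357.4444 273.765 ] corner side [284.251  251.0943] top [381.6906 272.7532] lid corner side [317.8035 258.3093]
0.08 [ 0.4554 -0.0095  0.1253] top [357.8216 272.3783] corner side [284.6849 244.3337] top [382.4693 271.3491] lid corner side [318.7697 252.4786]
0.11 [ 0.4561 -0.0094  0.1306] top [357.9564 271.6705] corner side [284.9864 241.7757] top [382.7559 270.6348] lid corner side [319.2477 250.2847]
0.14 [ 0.457  -0.0094  0.1359] top [358.0872 270.8585] corner side [285.3637 239.2095] top [383.0389 269.8161] lid corner side [319.7883 248.0903]
0.17 [ 0.458  -0.0094  0.1412] top [358.2139 269.9412] corner side [285.8167 236.6379] top [383.3181 268.8921] lid corner side [320.3912 245.898 ]
0.2 [ 0.4591 -0.0094  0.1464] top [358.3362 268.9177] corner side [286.3453 234.0637] top [383.593  267.8619] lid corner side [321.056 243.71 ]
0.24 [ 0.4609 -0.0093  0.1534] top [358.4921 267.3865] corner side [287.167  230.6324] top [383.9522 266.3215] lid corner side [322.0375 240.8037]
0.3 [ 0.4641 -0.0092  0.1636] top [358.7095 264.7299] corner side [288.6482 225.5012] top [384.4735 263.6512] lid corner side [323.7107 236.4791]
```

The top view shows the popped-up lid's bar mid at about (359,271.6). The bar corner is at about (287.5,239.3) in the side view, so the lid stands at about 0.13 rad with its bar 0.135 m up.

>>> {"method": "apply_moves", "body": {"deltas": [[28, [0.91, 0.1, 0], 0], [28, [0.91, 0.1, 0], 0], [28, [0.91, 0.1, 0], 0], [28, [0.91, 0.1, 0], 0], [28, [0, 0, 0], 0]]}}

```text
t: 7.0
tcp_pos: [0.4551, -0.007, 0.1886]
orientation: [-3.14, -0.001, 1.603]
ft_force: [-0.5, -0.2, 0.3]
width: 0.332
finger_force: 0.0
```

>>> {"method": "apply_moves", "body": {"deltas": [[28, [0, 0, 0.6], 0], [28, [0, 0, 0.6], 0], [28, [0, 0, 0.4], 0], [28, [0, 0, 0.3], 0], [28, [0, 0, 0], 0]]}}

```text
t: 7.5
tcp_pos: [0.4545, -0.0094, 0.1406]
orientation: [-3.139, -0.0, 1.599]
ft_force: [-0.7, -0.5, -0.8]
width: 0.326
finger_force: 0.0
```

```bash
python3 - <<'E'
from h import *
t=env.read_camera("top");s=env.read_camera("side")
t=t[200:300,300:400];s=s[190:290,230:330]
cv2.imwrite("pics/p3.png",np.hstack([cv2.resize(i,None,fx=4,fy=4) for i in(t,s)]));o=env.get_obs();print(o['tcp_pos'],o['width'],o['ft_force'])
E
```

```text
[ 0.4553 -0.0093  0.1425] 0.3274568028281058 [ 0.7571 -0.242   0.6224]
```

View pics/p3.png

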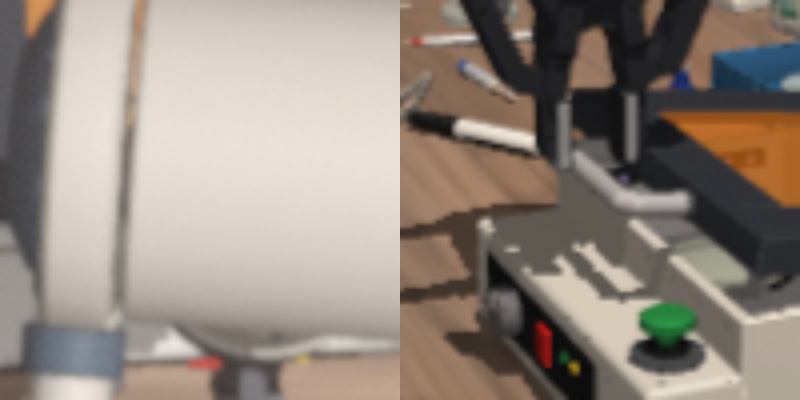

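```bash
python3 - <<'E'
from h import *
f=lambda p:(proj("side",p)-[230,190])*4+[400,0]
for n,p in dict(bar=(.457,-.0094,.135),barR=(.4581,-.0494,.135),bar20=(.4575,-.0204,.135),front=(.4413,-.0205,.1425),rear=(.4693,-.0205,.1425),front5=(.4413,-.0205,.1475),rear5=(.4693,-.0205,.1475)).items():print(n,f(p))
E
```

```text
bar [591.1522 172.4329]
barR [620.7461 197.9073]
bar20 [599.4779 179.234 ]
front [569.0252 169.3781]
rear [621.2884 162.4506]
front5 [568.8652 160.    ]
rear5 [621.2156 153.1489]
```

>>> {"method": "apply_moves", "body": {"deltas": [[28, [0, 0.08, 0.4], 0], [28, [0, 0, 0.4], 0], [28, [0, 0, 0.3], 0], [28, [0, 0, 0], 0]]}}

```text
t: 8.0
tcp_pos: [0.4564, -0.0089, 0.1131]
orientation: [-3.139, -0.0, 1.6]
ft_force: [0.2, -0.4, -0.3]
width: 0.327
finger_force: 0.0
```

>>> {"method": "apply_moves", "body": {"deltas": [[0, [0, 0, 0], 0], [0, [0, 0, 0], 0], [0, [0, 0, 0], 0], [0, [0, 0, 0], 0], [0, [0, 0, 0], 0]], "squeeze": 40}}

```text
t: 8.5
tcp_pos: [0.4559, -0.0089, 0.115]
orientation: [-3.138, -0.0, 1.6]
ft_force: [-6.6, -0.4, -0.2]
width: 0.126
finger_force: 39.0
```

Bar gripped. Next I compute the arc steps.

```bash
python3 - <<'E'
from h import *
th=np.linspace(.13,1.047,21)
P=np.c_[-.179*np.cos(th)+.006*np.sin(th),.179*np.sin(th)+.006*np.cos(th)]
print(np.c_[th[1:],np.diff(P,axis=0)/.025*[1,-1]].round(3))
E
```

```text
[[ 0.176  0.061 -0.323]
 [ 0.222  0.076 -0.32 ]
 [ 0.268  0.09  -0.316]
 [ 0.313  0.105 -0.311]
 [ 0.359  0.119 -0.306]
 [ 0.405  0.133 -0.3  ]
 [ 0.451  0.146 -0.294]
 [ 0.497  0.16  -0.287]
 [ 0.543  0.173 -0.279]
 [ 0.588  0.185 -0.271]
 [ 0.634  0.197 -0.262]
 [ 0.68   0.209 -0.253]
 [ 0.726  0.221 -0.243]
 [ 0.772  0.232 -0.233]
 [ 0.818  0.242 -0.222]
 [ 0.864  0.252 -0.211]
 [ 0.909  0.261 -0.199]
 [ 0.955  0.27  -0.187]
 [ 1.001  0.278 -0.174]
 [ 1.047  0.286 -0.161]]
```

>>> {"method": "apply_moves", "body": {"deltas": [[0, [0, 0.06, -0.32], 0], [0, [0, 0.08, -0.32], 0], [0, [0, 0.09, -0.32], 0], [0, [0, 0.1, -0.31], 0], [0, [0, 0.12, -0.31], 0]]}}

```text
t: 9.0
tcp_pos: [0.4672, -0.0086, 0.1551]
orientation: [-3.138, -0.0, 1.6]
ft_force: [-7.6, 0.2, 0.4]
width: 0.127
finger_force: 38.9
```

>>> {"method": "apply_moves", "body": {"deltas": [[0, [0, 0.13, -0.3], 0], [0, [0, 0.15, -0.29], 0], [0, [0, 0.16, -0.29], 0], [0, [0, 0, 0], 0], [0, [0, 0, 0], 0]]}}

```text
t: 9.5
tcp_pos: [0.4782, -0.0083, 0.1777]
orientation: [-3.138, 0.0, 1.6]
ft_force: [-10.0, -0.1, 1.8]
width: 0.124
finger_force: 39.3
```

>>> {"method": "apply_moves", "body": {"deltas": [[0, [0, 0.15, -0.28], 0], [0, [0, 0.16, -0.27], 0], [0, [0, 0.18, -0.26], 0], [0, [0, 0.2, -0.25], 0], [0, [0, 0.22, -0.24], 0]]}}

```text
t: 10.0
tcp_pos: [0.5016, -0.0076, 0.2102]
orientation: [-3.14, 0.0, 1.6]
ft_force: [-8.2, -0.0, 3.0]
width: 0.121
finger_force: 38.9
```

>>> {"method": "apply_moves", "body": {"deltas": [[0, [0, 0.23, -0.23], 0], [0, [0, 0.24, -0.22], 0], [0, [0, 0.25, -0.21], 0], [0, [0, 0, 0], 0], [0, [0, 0, 0], 0]]}}

```text
t: 10.5
tcp_pos: [0.5196, -0.0071, 0.2278]
orientation: [-3.141, 0.0, 1.6]
ft_force: [-8.9, -0.3, 6.4]
width: 0.124
finger_force: 39.8
```

>>> {"method": "apply_moves", "body": {"deltas": [[0, [0, 0.24, -0.22], 0], [0, [0, 0.25, -0.2], 0], [0, [0, 0.26, -0.19], 0], [0, [0, 0.27, -0.18], 0], [0, [0, 0, 0], 0]]}}

```text
t: 11.0
tcp_pos: [0.546, -0.0063, 0.2466]
orientation: [3.141, 0.0, 1.6]
ft_force: [-7.0, 0.4, 3.9]
width: 0.127
finger_force: 39.6
```

>>> {"method": "apply_moves", "body": {"deltas": [[0, [0, 0, 0], 0], [0, [0, 0, 0], 0], [0, [0, 0, 0], 0]]}}

```text
t: 11.3
tcp_pos: [0.5454, -0.0064, 0.2462]
orientation: [3.142, 0.0, 1.6]
ft_force: [-5.9, -0.2, 3.6]
width: 0.119
finger_force: 39.6
```

```bash
python3 - <<'E'
from h import *
s=env.read_camera("side");cv2.imwrite("pics/s4.png",s);t=env.read_camera("top");cv2.imwrite("pics/t4.png",t)
cv2.imwrite("pics/p4.png",np.hstack([cv2.resize(t[120:320,260:460],None,fx=2,fy=2),cv2.resize(s[160:310,235:385],(400,400))]));o=env.get_obs();print(o['tcp_pos'],o['width'],o['ft_force'],o['joint_velocities'])
x,_,z=o['tcp_pos'];
h=np.array([.634,.105]);v=np.array([h[0]-x,z+.019-h[1]]);print(np.hypot(*v),np.arctan2(v[1],v[0])-np.arctan2(.006,.179))
E
```

```text
[ 0.5453 -0.0064  0.2462] 0.1208200031707623 [-6.464   0.0371  2.5229] [0.0015 0.0029 0.0014 0.0007 0.     0.0005]
0.1831102183127934 1.031741556296622
```

View pics/p4.png

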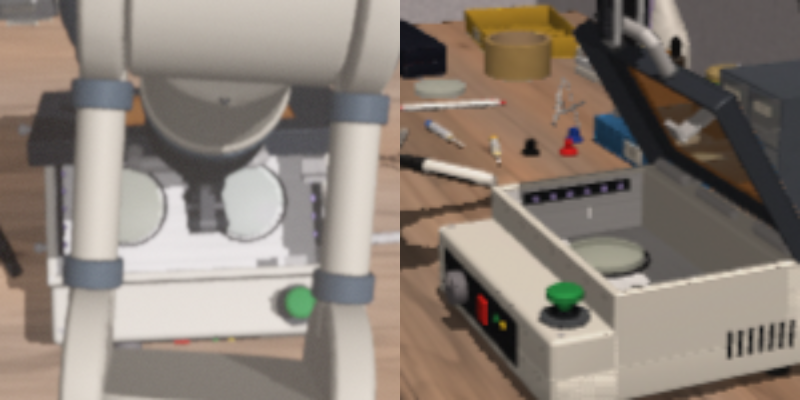

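The lid is open and held by the bar, and the plunger is up. The lid's front right corner is at about (735,97) in the side crop, so I check the angle with it.

```bash
python3 - <<'E'
from h import *
a=np.radians(1.6);ax=np.array([np.cos(a),np.sin(a)]);ay=np.array([-ax[1],ax[0]]);h=np.array([.634,-.0045])
f=lambda p:(proj("side",p)-[235,160])*400/150+[400,0]
for th in(.93,.98,1.03,1.08,1.13):
    o=[]
    for n in(.017,-.003):
        r=-.145*np.cos(th)+n*np.sin(th);z=.105+.145*np.sin(th)+n*np.cos(th);o.append(f([*(h+ax*r-.125*ay),z]))
    r=-.179*np.cos(th)+.006*np.sin(th);z=.105+.179*np.sin(th)+.006*np.cos(th)
    print(th,*o,"bar corner",f([*(h+ax*r-.039*ay),z]))
im=cv2.imread("pics/s4.png");cv2.imwrite("pics/z4.png",cv2.resize(im[155:255,300:400],(600,600),interpolation=cv2.INTER_CUBIC))
E
```

```text
0.93 [717.1796 101.4375] [696.3069 120.5043] bar corner [626.7218  48.0841]
0.98 [725.4262  95.6139] [703.9058 113.6149] bar corner [636.0071  40.5741]
1.03 [733.841   90.2277] [711.7406 107.1117] bar corner [645.5505  33.5569]
1.08 [742.3978  85.2935] [719.7866 101.0136] bar corner [655.3212  27.0527]
1.13 [751.07   80.824] [728.0189  95.3377] bar corner [665.2876  21.0796]
```

View pics/z4.png

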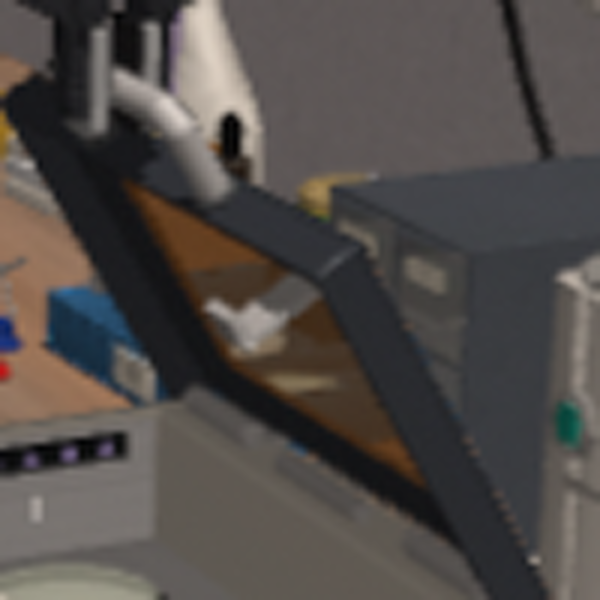

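The corner rays give about 1.02 rad. I'll nudge it up a little to centre it and ease the push towards the hinge.

>>> {"method": "apply_moves", "body": {"deltas": [[0, [0, 0.06, -0.06], 0], [0, [0, 0.06, -0.06], 0], [0, [0, 0, 0], 0], [0, [0, 0, 0], 0], [0, [0, 0, 0], 0]]}}

```text
t: 11.9
tcp_pos: [0.5489, -0.0063, 0.2484]
orientation: [3.141, 0.0, 1.6]
ft_force: [-4.0, 0.1, 0.5]
width: 0.122
finger_force: 39.1
```

>>> {"method": "apply_moves", "body": {"deltas": [[0, [0, 0, 0], 0], [0, [0, 0, 0], 0], [0, [0, 0, 0], 0], [0, [0, 0, 0], 0], [0, [0, 0, 0], 0]]}}

```text
t: 12.4
tcp_pos: [0.5488, -0.0063, 0.2483]
orientation: [3.142, 0.0, 1.6]
ft_force: [-2.6, -0.7, 0.2]
width: 0.121
finger_force: 39.2
```

```bash
python3 -c "
from cell import env
print(env.finish_job())"
```

```text
the job is handed in; nothing more can be done
None
```

I pressed the plunger down to its stop and let it come back up, then raised the lid and handed the job in while still gripping its bar, steady at about 1.04 rad (60°) by my estimate from the arm position; no verdict was returned.

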